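Pack the cast blocks in the clamshell carrier, pin it and hold it shut

ROBOT

A 7-joint arm with a two-finger parallel gripper is mounted at the origin on the work surface. World frame = base frame: x ahead of the robot, y to its left, z up, the work surface at z = 0. Lengths are in m, angles in rad, forces in N, time in s.
With the tool pointing down it reaches from about 0.425 to 1.025 m from the base axis. Payload 3.6 kg.
Tool frame: the origin (TCP) lies at the very end of the fingers, on their centre line; the grasp point (between the pads) lies 19 mm behind it (arm.grip_depth is the distance from the TCP to the grasp point, in m); z points along the fingers, y is the line along which they close (so a half turn about z gives the same grasp; the last joint's range is limited). The gripper opens to 85 mm and grips with 20 to 120 N. Pads are 22 mm wide; open, the fingers measure 114 mm over their backs; the gripper's body (76 mm by 85 mm) begins 54 mm behind the grasp point. The pads swing forward as they close: fully open they stand 13 mm farther back than shut.
Start: joints at [1.04, 0.591, 0.048, 1.609, -0.033, 0.943, -0.034], TCP at [0.307, -0.657, 0.231] pointing down, gripper open.
Joint ranges: [-2.69, 2.69], [-0.47, 2.24], [-1.27, 1.36], [0.19, 2.51], [-1.53, 4.68], [0.08, 2.07], [-3.09, 3.09]. Speed limits (rad/s): [2.57, 2.57, 3.14, 3.14, 3.14, 3.14, 3.14].

INTERFACE

Orientations are given as a 3x3 rotation matrix whose columns are the frame's x, y, z axes.
In Python, from rig import arm gives the robot as it stands. The module is installed in compiled form; this text tells all that it offers.
- The arm moves only by the tool send_rows, never from a script. Its argument "rows" is a list of rows, each a list of 2 entries, a list of its own where there are three numbers: the shift along the tool's x, y, z in m, then the turn, a rotation vector about the tool's x, y, z in degrees. A call has 1 to 20 rows; each row is the pose to reach, as a shift and turn from the pose commanded when the call began, along the tool's axes at that moment; what a row does not reach only later rows make up. A row lasts 1/8 s, in which the tool goes at most 62.5 mm and 10.7 degrees, less where a joint would pass 70% of its speed; a pose out of reach is approached as far as the arm can. A call with a gripper value outside its range is refused whole. "claw" is the closure, from 0 (fully open) to 1 (shut), set as the call begins (left out, the last holds). The fingers move at their own pace and stop on an object; "squeeze" is the grip in N (left out, the last holds). Time passes only in rows, so rows that repeat a pose let the fingers close. It gives the time, the measured TCP pose, the force, the opening and the grip force at its end, in the units of the state.
- arm.sense(): the state, without advancing time (a new reading comes with each control period).
- arm.snapshot(name): name is "scene" or "top" or "wrist"; returns the picture (420x560x3 uint8, red, green, blue); there is no depth.
- arm.camera_info(name): a dict with "mtx" (3x3 intrinsics, pixels), "distortion" ([k1, k2, p1, p2, k3] as OpenCV has them; the pictures are not rectified), "rvec" (rotation vector, rad) and "tvec" (3), from world to camera coordinates, as OpenCV has them. Camera axes: x right, y down, z forward; pixel columns grow to the right and rows downward; lengths in m; the calibration is good to about 2 mm. A picture is of the moment at which its call begins: read the wrist's pose just before it. camera_info takes no time and is no camera call; for the wrist camera it gives the pose at the moment of the call.
- arm.hand_in(): hands the job in; it is judged then, once.
Trained networks look in the newest picture that a camera, given by its name, has taken for a name from the list of things; names that differ only in an ending like _2 or _b are one class to them, and where a whole thing is asked for, a point or a joint stands for the part that bears it (a point fixed in the world has none). Each returns a list of dicts, best first, with "p" (0 to 1); they miss things now and then, are a little off and sometimes report something else, mostly with a low value. They report only what shows in the picture. A call takes as long as a camera call. They do not tell look-alikes from the thing itself.
- arm.masks_of(camera, target): "pixels" (420x560 bool, what is visible of it) and "rect" ([left, top, right, bottom] in pixels, round what is visible of it).
The state is a dict: "t": time; "joints": joint angles; "qd": joint speeds; "tau": joint torques, N m; "tcp_pos": TCP position; "orientation": TCP orientation; "contact_force": force on the tool from outside, world axes, zero at the start; "moment": the same for the moment, N m; "width": finger opening in m; "finger_force": force on a finger pad.
Only numpy, scipy, OpenCV 4.12 (cv2) and the standard library are available. Lean on these libraries where they do the work, as an engineer would, in place of code of your own. Each camera call takes 0.05 s, during which the arm holds its last target. There are 200 camera calls.

TASK

Collect both cast blocks from the moulding machine's catch tray and lay them in the open clamshell carrier case, then swing its lid over and push the locating pin from its stand down through the lid's hole into the case's hole. Two sprung plungers keep the lid ajar, so finish while still pressing: the pin fully home with its head on the lid and the lid held completely shut. Leave the crucible, the jar and the brush where they are.

Things in the scene. Friction and masses are not known exactly. Their poses are not given: they have to be found in the camera images.
- case: Lower half of an aluminium clamshell case, fixed. Outside 110 (x) x 120 (y) x 40 mm high; origin: centre of its underside. Cavity x -49 to 49, y -54 to 48 mm, floor 6 mm up. Lid hinge along x at y -60, z 40 mm. Lug block with the pin hole on the +y side (x +-35, y 60 to 100, z to 40 mm). Two sprung plungers, 8 mm across, stand 6 mm proud of the rim at x +-40, y 54 mm.
- case_hole (a point): Centre of the mouth of the case's pin hole, in the lug block's top face: case frame (0, 80, 40) mm. Hole 13 mm across, vertical, right through the 40 mm block.
- lid (a joint): Hinge angle: 0 shut (hard stop), 1.57 upright, 2.1 open stop, leaning to the case's -y side. Starts at 1.8 to 2.0. Lid 0.15 kg on a stiff hinge (0.06 N m): above about 1 rad it stays where left; below, it sinks shut by itself in about 2 s and rests on the plungers 0.05 rad ajar (7 mm at the tongue). About 5 N down on the tongue brings it to 0; let go, it rises again.
- lid_hole (a point): Centre of the 13 mm hole in the lid's tongue, on the outer (upper when shut) face, 140 mm from the hinge axis; above the case's hole when shut or ajar. Lid: aluminium frame with clear window, 8 mm thick, 110 mm wide, 122 mm long from the hinge axis, plus a 50 mm wide tongue out to 158 mm. Its inner face passes through the hinge axis.
- pin: Loose upright pin, 60 g, in its stand. Origin: centre of its lower tip, z up along it. Steel shank 10 mm across, tip tapered, z 0 to 38 mm; black plastic cylindrical head 22 mm across, z 38 to 74 mm, to hold it by. In the stand its tip is 8 mm above the bench. Fully home in the shut case its head rests on the lid's top (48 mm above the bench), tip 10 mm above the bench.
- stand: Fixed grey plastic block 50 x 50 x 34 mm with one upright hole (12 mm across, 26 mm deep) holding the pin; origin at the centre of its underside. The pin's head hovers 12 mm over the block's top.
- block_a: Loose cream-white cast block 30 (x) x 34 (y) x 26 mm high, 40 g, lying in the catch tray; origin at the centre of its underside. One of two alike.
- block_b: The second cast block, the same size, origin likewise.
- tray: Shallow fixed steel catch tray 190 (x) x 150 (y) x 16 mm, floor and walls 4 mm; origin at the centre of its underside. Joined to it on the +y side is the white moulding machine, 240 mm wide, 200 mm high (225 with its cap), its face at y +140 mm, with a small chute from y +87 mm above 50 mm height.
- crucible: Bystander: open white porcelain crucible 52 mm across, 40 mm high, origin at its underside. Not to be moved.
- jar: Bystander: glass jar 52 mm across, 75 mm high, white cap, origin at its underside. Not to be moved.
- brush: Bystander: small brush lying on the bench at the robot's right. Not to be moved.
Things that resemble listed ones, but are neither listed nor needed, are in the scene too. Of the things like the case, leave any that is blue or purple; of the rest the larger one is meant.

How it is judged:
By the outcome, as a careful person would: the job done as asked, in the order asked, and still so for the second after the job is handed in, while the arm keeps its last pose, push and grip.
It also fails if it takes over 72 s, if anything falls off the work surface, if the arm or the gripper's body presses on something with over 40 N, if the wrist force passes 120 N, or if a joint passes its speed limit or range.

## Working session

There is one attempt and no reset: what is moved stays moved. The work goes in short steps, Python scripts to look and compute and a tool call to move; the robot and the scene stay as the last step left them, time stands still between calls to the robot, and variables do not carry over. Pictures are saved under pics/ and viewed, at most 10 in all, crops included, and the job is handed in when it is done.

Besides the shell and the picture viewer there is one more tool, called after ">>>" by a JSON object that holds its "api" and its "payload". send_rows: Moves the arm, as the interface text tells. Its arguments: {"type":"object","properties":{"rows":{"type":"array","items":{"type":"array"}},"claw":{"type":"number"},"squeeze":{"type":"number"}},"required":["rows"]}

```bash
mkdir -p pics
cat > h.py <<'E'
import numpy as np, cv2
from rig import arm
def save(n,im,box=None,s=1):
    if box: im=im[box[1]:box[3],box[0]:box[2]]
    im=cv2.resize(im,None,fx=s,fy=s,interpolation=cv2.INTER_CUBIC)
    cv2.imwrite('pics/'+n+'.png',im[:,:,::-1])
def ray(cam,px):
    i=arm.camera_info(cam); R=cv2.Rodrigues(np.array(i['rvec'],float))[0]; t=np.array(i['tvec'],float).ravel()
    u=cv2.undistortPoints(np.array(px,float).reshape(-1,1,2),np.array(i['mtx']),np.array(i['distortion'])).reshape(-1,2)
    d=np.c_[u,np.ones(len(u))]@R; return -R.T@t,d
def onz(cam,px,z):
    c,d=ray(cam,px); return c+d*((z-c[2])/d[:,2])[:,None]
def proj(cam,P):
    i=arm.camera_info(cam)
    return cv2.projectPoints(np.array(P,float).reshape(-1,3),np.array(i['rvec'],float),np.array(i['tvec'],float),np.array(i['mtx']),np.array(i['distortion']))[0].reshape(-1,2)
E
python3 - <<'E'
from h import *
np.set_printoptions(precision=3,suppress=True)
s=arm.sense(); print(s)
for c in('top','scene'):
    im=arm.snapshot(c); save(c+'0',im,None,1.4)
    C,_=ray(c,[[280,210]]);print(c,C)
    for n in('case','lid','pin','stand','block_a','tray','crucible','jar','brush'):
        for r in arm.masks_of(c,n):
            m=r['pixels'];ys,xs=np.nonzero(m)
            print(c,n,round(r['p'],2),np.round(r['rect']),len(xs),xs.mean().round(1),ys.mean().round(1),onz(c,[[xs.mean(),ys.mean()]],0.02)[0])
E
```

```text
{'t': 0.0, 'joints': array([ 1.039,  0.592,  0.048,  1.61 , -0.033,  0.943, -0.034]), 'qd': array([-0.001, -0.001, -0.   , -0.002,  0.001,  0.   , -0.001]), 'tau': array([ -0.   , -54.87 ,   1.546, -19.813,   0.009,   0.009,  -0.   ]), 'tcp_pos': array([ 0.307, -0.656,  0.23 ]), 'orientation': array([[ 0.906,  0.424, -0.001],
       [ 0.424, -0.906,  0.002],
       [-0.   , -0.002, -1.   ]]), 'contact_force': array([ 0.133,  0.1  , -0.092]), 'moment': array([-0.011, -0.047,  0.005]), 'finger_force': 0.0, 'width': 0.08547667072613582}
top [0.366 0.001 1.126]
top case 0.95 [367. 282. 410. 319.] 1467 390.7 298.3 [ 0.306 -0.317  0.02 ]
top case 0.78 [322. 104. 390. 164.] 2416 356.9 131.7 [ 0.762 -0.229  0.02 ]
top case 0.71 [289. 265. 340. 313.] 1494 314.8 287.8 [ 0.327 -0.116  0.02 ]
top case 0.6 [268. 193. 372. 247.] 3947 319.6 219.3 [ 0.51  -0.127  0.02 ]
top lid 0.96 [296. 270. 342. 312.] 1220 315.5 287.7 [ 0.328 -0.118  0.02 ]
top lid 0.77 [369. 288. 412. 317.] 1160 392.7 298.9 [ 0.305 -0.322  0.02 ]
top lid 0.72 [326. 102. 388. 157.] 2062 358.5 128.3 [ 0.772 -0.233  0.02 ]
top lid 
[... 1434 characters left out ...]
1 0.02 ]
scene stand 0.68 [314. 225. 342. 251.] 435 329.4 236.2 [0.447 0.099 0.02 ]
scene stand 0.28 [222. 279. 244. 304.] 484 231.8 291.3 [0.744 0.109 0.02 ]
scene block_a 0.65 [317. 289. 333. 310.] 240 322.8 297.0 [0.577 0.24  0.02 ]
scene block_a 0.64 [342. 306. 354. 324.] 193 346.8 313.1 [0.558 0.304 0.02 ]
scene block_a 0.2 [240. 128. 292. 231.] 3952 264.1 182.8 [ 0.476 -0.168  0.02 ]
scene tray 0.59 [286. 272. 480. 418.] 19105 384.9 352.5 [0.554 0.425 0.02 ]
scene crucible 0.61 [220. 282. 243. 306.] 449 232.0 291.1 [0.743 0.109 0.02 ]
scene jar 0.93 [169. 229. 192. 268.] 619 178.9 249.3 [ 0.79  -0.075  0.02 ]
scene brush 0.88 [205. 135. 235. 180.] 441 220.1 162.4 [ 0.537 -0.317  0.02 ]
```

View pics/top0.png

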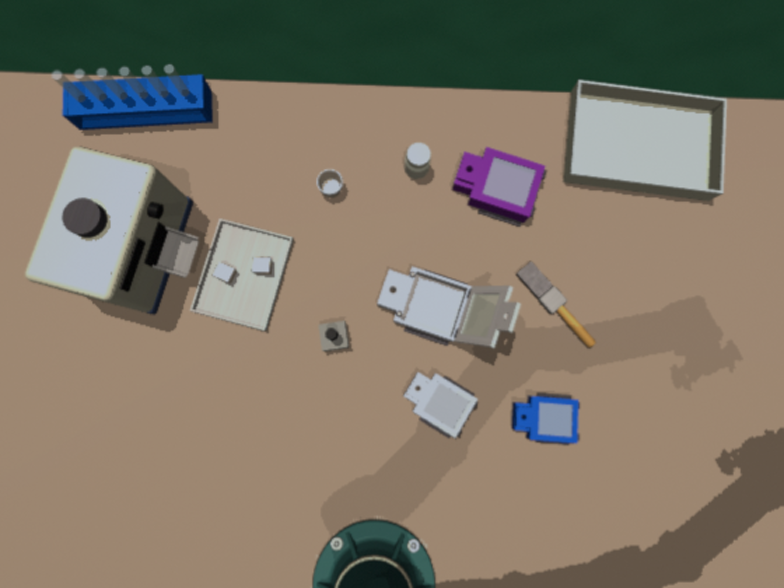

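View pics/scene0.png

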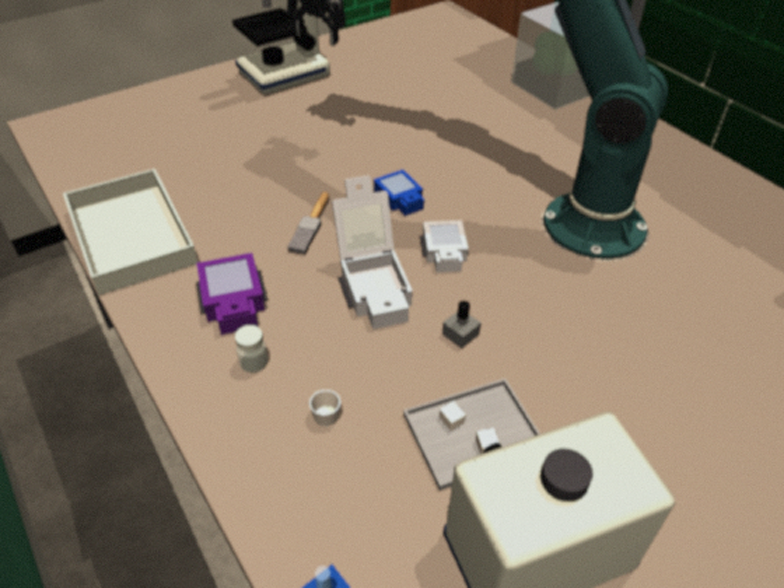

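Top view (display px; original = /1.4). The open silver case sits at (435,305), lug hole (393,290), lid leaning right. Case look-alikes are the small silver case (445,403), purple (500,183) and blue (547,418). The open silver one is meant, since it's the larger of the non-blue/purple pair. The blocks are at (224,272) and (261,265), the pin and stand at (333,335). Next is one close crop to check the choice and measure it.

Run:
```python
from h import *
im=arm.snapshot('top')
a=cv2.resize(im[180:255,262:377],None,fx=6.9,fy=6.9,interpolation=cv2.INTER_CUBIC)[:,:790]
b=cv2.resize(im[155:255,130:255],None,fx=4,fy=4,interpolation=cv2.INTER_CUBIC)[:,:]
save('cropA',a);
```

```text
(no output)
```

View pics/cropA.png

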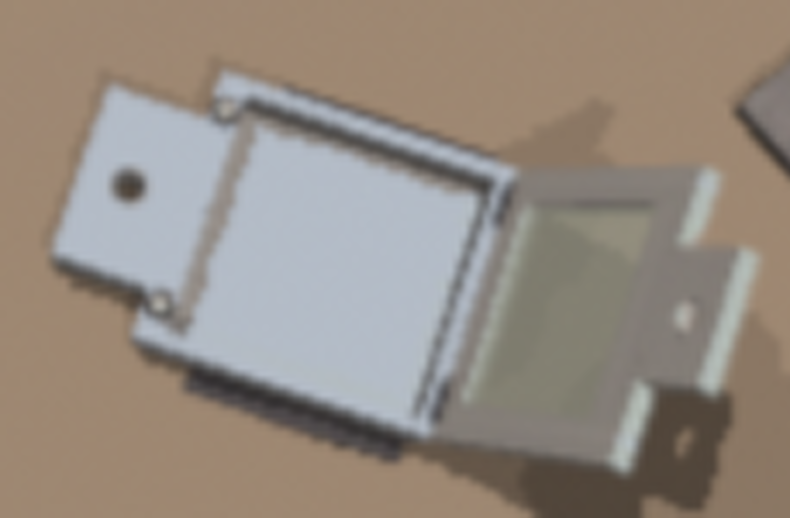

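The crop shows the open silver case in px of the crop: lug hole (128,185), plungers (226,108) and (160,302), rim corners (220,72), (515,170), (430,435), (135,340). The lid leans right, with its tongue hole at (685,318). This is the right case: the larger one, and neither blue nor purple.

```bash
cat >> h.py <<'E'
from scipy.optimize import least_squares
from scipy.spatial.transform import Rotation as Ro
def go(p,yaw=None,tilt=None):
    """shift (m) and rotvec (deg) in tool axes to reach TCP p with tool x at heading yaw (mod pi), pointing down"""
    s=arm.sense(); R=s['orientation']; d=R.T@(np.array(p)-s['tcp_pos'])
    y0=np.arctan2(R[1,0],R[0,0])
    y=y0 if yaw is None else y0+(yaw-y0+np.pi/2)%np.pi-np.pi/2
    c,n=np.cos(y),np.sin(y); G=np.array([[c,n,0],[n,-c,0],[0,0,-1.]])
    rv=Ro.from_matrix(R.T@G).as_rotvec(degrees=True)
    print('shift',d.round(4),'turn',rv.round(2),'rows>=',max(np.linalg.norm(d)/.0625,np.linalg.norm(rv)/10.7).round(1))
E
python3 - <<'E'
from h import *
np.set_printoptions(precision=4,suppress=True)
q=np.array([[128,185],[226,108],[160,302],[220,72],[515,170],[430,435],[135,340],[108,85],[52,258]],float)
q=(q+.5)/6.9-.5+[262,180]
P=np.array([[0,80,40],[40,54,46],[-40,54,46],[55,60,40],[55,-60,40],[-55,-60,40],[-55,60,40],[35,100,40],[-35,100,40]])/1e3
def W(v,P):
    c,s=np.cos(v[2]),np.sin(v[2]); return np.c_[v[0]+c*P[:,0]-s*P[:,1],v[1]+s*P[:,0]+c*P[:,1],P[:,2]]
f=lambda v:(proj('top',W(v,P))-q).ravel()
r=least_squares(f,[.5,-.13,-.3]);v=r.x
print('case',v,'hole',W(v,P[:1]),'res',r.fun)
im=arm.snapshot('top')
for n in('pin','stand','block_a','tray'):
  for c in ('top','scene'):
    if c=='scene': arm.snapshot(c)
    else: arm.snapshot('top')
    for m in arm.masks_of(c,n):
        ys,xs=np.nonzero(m['pixels']); print(c,n,round(m['p'],2),xs.mean(),ys.mean(),onz(c,[[xs.mean(),ys.mean()]],.02))
# display px
g=lambda l:np.array(l,float)/1.4
print('pin head top',onz('top',g([[331,333]]),.082),'stand',onz('top',g([[320,323],[346,321],[348,349],[321,350]]),.034))
print('blocks',onz('top',g([[224,271.5],[261.5,265]]),.03),'traycorners',onz('top',g([[227,220],[293,238],[267,329],[193,309]]),.016))
go([.60,.30,.28],None)
E
```

```text
case [ 0.5149 -0.0951 -0.2912] hole [[ 0.5379 -0.0184  0.04  ]] res [ 0.096   0.2906 -0.113   0.1328  0.09    0.2626  0.2366 -0.1351 -0.0067
 -0.3528  0.1146  0.2326 -0.2821 -0.3587  0.0275  0.2498 -0.1601 -0.3275]
top pin 0.57 236.74358974358975 238.03846153846155 [[0.4521 0.0953 0.02  ]]
top pin 0.19 186.57324840764332 189.0700636942675 [[0.5814 0.2381 0.02  ]]
top stand 0.85 237.89383561643837 239.38698630136986 [[0.4486 0.0921 0.02  ]]
top stand 0.42 347.4293706293706 224.63776223776225 [[ 0.4977 -0.2023  0.02  ]]
scene stand 0.94 328.77455357142856 236.03125 [[0.4481 0.0974 0.02  ]]
scene stand 0.68 231.93171806167402 290.9052863436123 [[0.7431 0.1087 0.02  ]]
top block_a 0.63 160.31446540880503 194.25786163522014 [[0.5647 0.3081 0.02  ]]
top block_a 0.58 185.94405594405595 189.6083916083916 [[0.5798 0.2397 0.02  ]]
scene block_a 0.72 346.7659574468085 313.1595744680851 [[0.5587 0.3042 0.02  ]]
scene block_a 0.65 322.60076045627375 297.35361216730035 [[0.5779 0.2401 0.02  ]]
top tray 0.8 104.98146104612668 173.5845655852277 [[0.6171 0.4627 0.02  ]]
top tray 0.68 394.30795847750863 213.96193771626298 [[ 0.531  -0.3304  0.02  ]]
scene tray 0.73 384.9807358282015 352.4560766356124 [[0.5536 0.4245 0.02  ]]
pin head top [[0.4478 0.0909 0.082 ]] stand [[0.4698 0.1167 0.034 ]
 [0.4751 0.0676 0.034 ]
 [0.4224 0.0616 0.034 ]
 [0.419  0.1123 0.034 ]]
blocks [[0.5638 0.3063 0.03  ]
 [0.5789 0.2353 0.03  ]] traycorners [[0.67   0.3121 0.016 ]
 [0.6379 0.18   0.016 ]
 [0.4568 0.2196 0.016 ]
 [0.491  0.3639 0.016 ]]
shift [ 0.6706 -0.7423 -0.0487] turn [0. 0. 0.] rows>= 16.0
```

>>> {"api": "send_rows", "payload": {"rows": [[[0,0,-0.07],[0,0,0]],[[0,0,-0.07],[0,0,0]],[[0.623,-0.71,-0.07],[0,0,0]],[[0.623,-0.71,-0.07],[0,0,0]],[[0.623,-0.71,-0.07],[0,0,0]],[[0.623,-0.71,-0.07],[0,0,0]],[[0.623,-0.71,-0.07],[0,0,0]],[[0.623,-0.71,-0.07],[0,0,0]],[[0.623,-0.71,-0.07],[0,0,0]],[[0.623,-0.71,-0.07],[0,0,0]],[[0.623,-0.71,-0.07],[0,0,0]],[[0.623,-0.71,-0.07],[0,0,0]],[[0.623,-0.71,-0.07],[0,0,0]],[[0.623,-0.71,-0.07],[0,0,0]],[[0.623,-0.71,-0.07],[0,0,0]],[[0.623,-0.71,-0.07],[0,0,0]],[[0.623,-0.71,-0.07],[0,0,0]],[[0.623,-0.71,-0.07],[0,0,0]],[[0.623,-0.71,-0.07],[0,0,0]],[[0.623,-0.71,-0.07],[0,0,0]]], "claw": 0}}

```text
t: 4.4
tcp_pos: [0.5705, 0.248, 0.3009]
orientation: [[0.907, 0.421, -0.001], [0.421, -0.907, -0.002], [-0.001, 0.001, -1.0]]
contact_force: [-0.4, -0.4, 0.0]
width: 0.0857
finger_force: 0.0
```

Run:
```python
from h import *
np.set_printoptions(precision=4,suppress=True)
s=arm.sense();print(s['t'],s['tcp_pos'],s['orientation'])
im=arm.snapshot('wrist'); save('w1',im,None,1.4)
C,d=ray('wrist',[[280,210]]);print(C,d, s['orientation'].T@(C-s['tcp_pos']))
for m in arm.masks_of('wrist','block_a'):
    M=m['pixels'].astype(np.uint8)
    cs=max(cv2.findContours(M,0,2)[0],key=cv2.contourArea)
    b=cv2.boxPoints(cv2.minAreaRect(cs)); print(round(m['p'],2),m['rect'],M.sum()); w=onz('wrist',b,.03);print(b,w[:,:2],w.mean(0)); e=np.diff(np.r_[w,w[:1]],axis=0);print(np.linalg.norm(e,axis=1),np.degrees(np.arctan2(e[:,1],e[:,0])))
```

```text
4.4 [0.5705 0.248  0.3009] [[ 0.9069  0.4214 -0.0007]
 [ 0.4214 -0.9069 -0.0019]
 [-0.0014  0.0014 -1.    ]]
[0.6459 0.2839 0.4418] [[-0.3023 -0.1486 -0.9417]] [ 0.0832 -0.0006 -0.141 ]
0.93 [211.1, 124.4, 247.1, 163.0] 819
[[208.5 142.5]
 [228.5 122.5]
 [249.  143. ]
 [229.  163. ]] [[0.5548 0.3317]
 [0.5862 0.319 ]
 [0.5745 0.2881]
 [0.5423 0.3004]] [0.5645 0.3098 0.03  ]
[0.0338 0.0331 0.0345 0.0337] [ -21.9558 -110.6969  159.0801   68.177 ]
0.66 [1.8, 0.0, 349.9, 239.1] 47811
[[ -0.   0.]
 [210.   0.]
 [210. 198.]
 [  0. 198.]] [[0.6008 0.5806]
 [0.6934 0.3838]
 [0.4914 0.305 ]
 [0.3818 0.5405]] [0.5419 0.4525 0.03  ]
[0.2176 0.2169 0.2598 0.2227] [ -64.8077 -158.6954  114.9486   10.3849]
0.58 [270.6, 136.8, 306.3, 170.1] 765
[[269.  161. ]
 [281.2 136.6]
 [306.8 149.4]
 [294.6 173.8]] [[0.5649 0.2577]
 [0.5973 0.2567]
 [0.5965 0.2227]
 [0.5636 0.2229]] [0.5806 0.24   0.03  ]
[0.0325 0.034  0.0329 0.0348] [ -1.706  -91.3535 179.6783  87.9918]
```

View pics/w1.png

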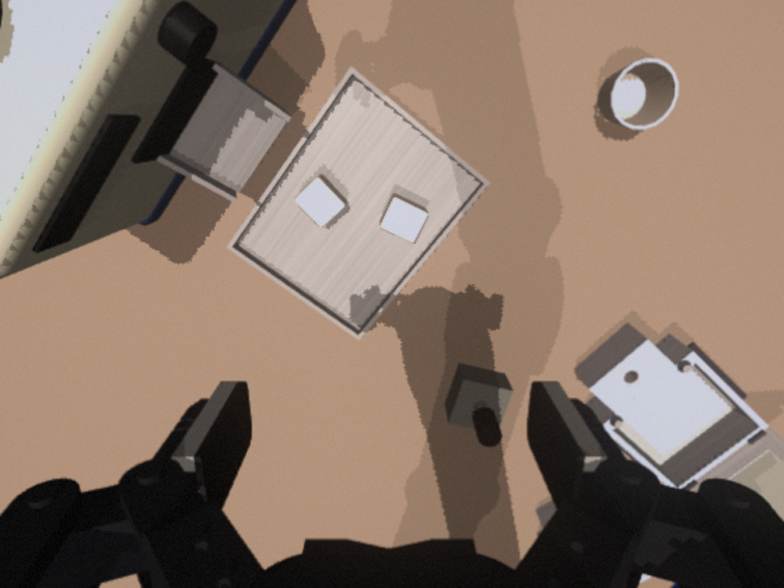

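>>> {"api": "send_rows", "payload": {"rows": [[[0.0196,-0.0576,0.05],[0,0,10]],[[0.0196,-0.0576,0.1],[0,0,20]],[[0.0196,-0.0576,0.14],[0,0,30]],[[0.0196,-0.0576,0.17],[0,0,40]],[[0.0196,-0.0576,0.19],[0,0,47]],[[0.0196,-0.0576,0.2],[0,0,47]],[[0.0196,-0.0576,0.23],[0,0,47]],[[0.0196,-0.0576,0.26],[0,0,47]],[[0.0196,-0.0576,0.28],[0,0,47]],[[0.0196,-0.0576,0.292],[0,0,47]],[[0.0196,-0.0576,0.292],[0,0,47]]], "claw": 0.3}}

```text
t: 5.88
tcp_pos: [0.5638, 0.3107, 0.0089]
orientation: [[0.928, -0.373, -0.001], [-0.373, -0.928, -0.0], [-0.001, 0.001, -1.0]]
contact_force: [0.3, -0.7, 0.2]
width: 0.0595
finger_force: 0.2
```

>>> {"api": "send_rows", "payload": {"rows": [[[0,0,0],[0,0,0]],[[0,0,0],[0,0,0]],[[0,0,0],[0,0,0]],[[0,0,0],[0,0,0]],[[0,0,0],[0,0,0]],[[0,0,-0.02],[0,0,0]],[[0,0,-0.07],[0,0,0]],[[0,0,-0.12],[0,0,0]],[[0,0,-0.13],[0,0,0]]], "claw": 1, "squeeze": 40}}

```text
t: 7.0
tcp_pos: [0.5661, 0.3123, 0.1441]
orientation: [[0.928, -0.373, 0.006], [-0.373, -0.928, 0.004], [0.005, -0.006, -1.0]]
contact_force: [0.9, -0.4, -0.3]
width: 0.0333
finger_force: 40.9
```

>>> {"api": "send_rows", "payload": {"rows": [[[0.1286,0.398,-0.005],[0,0,-5.2]],[[0.1286,0.398,-0.005],[0,0,-5.2]],[[0.1286,0.398,-0.005],[0,0,-5.2]],[[0.1286,0.398,-0.005],[0,0,-5.2]],[[0.1286,0.398,-0.005],[0,0,-5.2]],[[0.1286,0.398,-0.005],[0,0,-5.2]],[[0.1286,0.398,-0.005],[0,0,-5.2]],[[0.1286,0.398,0],[0,0,-5.2]],[[0.1286,0.398,0.03],[0,0,-5.2]],[[0.1286,0.398,0.07],[0,0,-5.2]]]}}

```text
t: 8.25
tcp_pos: [0.5355, -0.1049, 0.0692]
orientation: [[0.958, -0.286, 0.002], [-0.286, -0.958, 0.001], [0.002, -0.001, -1.0]]
contact_force: [-0.1, 0.1, -0.4]
width: 0.0328
finger_force: 40.8
```

Run:
```python
from h import *
s=arm.sense();print(s['t'],s['tcp_pos'],s['qd'].round(3))
go([.5370,-.1049,.0125],-.2912)
```

```text
8.25 [ 0.53549042 -0.10486325  0.06915151] [-0.106  0.554  0.124  0.145  0.125 -0.68  -0.113]
shift [ 0.0013 -0.0003  0.0567] turn [-0.08 -0.12  0.05] rows>= 0.9
```

>>> {"api": "send_rows", "payload": {"rows": [[[0.001,0,0.03],[0,0,0]],[[0.001,0,0.048],[0,0,0]],[[0.001,0,0.0565],[0,0,0]],[[0.001,0,0.0565],[0,0,0]]]}}

```text
t: 8.75
tcp_pos: [0.536, -0.106, 0.0131]
orientation: [[0.958, -0.287, 0.001], [-0.287, -0.958, 0.0], [0.0, -0.0, -1.0]]
contact_force: [0.6, -0.2, -1.3]
width: 0.0331
finger_force: 41.4
```

>>> {"api": "send_rows", "payload": {"rows": [[[0,0,0],[0,0,0]],[[0,0,0],[0,0,0]],[[0,0,-0.03],[0,0,0]],[[0,0,-0.08],[0,0,0]],[[0,0,-0.13],[0,0,0]],[[0,0,-0.13],[0,0,0]]], "claw": 0.42}}

```text
t: 9.5
tcp_pos: [0.5387, -0.1071, 0.147]
orientation: [[0.958, -0.288, 0.009], [-0.288, -0.958, -0.001], [0.009, -0.001, -1.0]]
contact_force: [-0.5, 0.5, -0.2]
width: 0.0501
finger_force: 0.0
```

Run:
```python
from h import *
s=arm.sense();print(s['t'],s['tcp_pos'],s['width'])
go([.580,.2395,.12],np.radians(-1.5))
go([.580,.2395,.0085],np.radians(-1.5))
```

```text
9.5 [ 0.53869698 -0.10705879  0.14696204] 0.0500621921092088
shift [-0.0605 -0.3437  0.0269] turn [-1.000e-02 -5.300e-01 -1.524e+01] rows>= 5.6
shift [-0.0616 -0.3436  0.1384] turn [-1.000e-02 -5.300e-01 -1.524e+01] rows>= 6.0
```

>>> {"api": "send_rows", "payload": {"rows": [[[-0.0575,-0.343,0],[0,0,-15.2]],[[-0.0575,-0.343,0],[0,0,-15.2]],[[-0.0575,-0.343,0],[0,0,-15.2]],[[-0.0575,-0.343,0],[0,0,-15.2]],[[-0.0575,-0.343,0],[0,0,-15.2]],[[-0.0575,-0.343,0],[0,0,-15.2]],[[-0.0575,-0.343,0.02],[0,0,-15.2]],[[-0.0575,-0.343,0.06],[0,0,-15.2]],[[-0.0575,-0.343,0.09],[0,0,-15.2]],[[-0.0575,-0.343,0.115],[0,0,-15.2]],[[-0.0575,-0.343,0.128],[0,0,-15.2]],[[-0.0575,-0.343,0.134],[0,0,-15.2]],[[-0.0575,-0.343,0.134],[0,0,-15.2]]], "claw": 0.3}}

```text
t: 11.12
tcp_pos: [0.5793, 0.2386, 0.0088]
orientation: [[1.0, -0.026, 0.0], [-0.026, -1.0, 0.0], [0.0, -0.0, -1.0]]
contact_force: [1.2, -0.4, -0.1]
width: 0.0602
finger_force: 0.0
```

>>> {"api": "send_rows", "payload": {"rows": [[[0,0,0],[0,0,0]],[[0,0,0],[0,0,0]],[[0,0,0],[0,0,0]],[[0,0,0],[0,0,0]],[[0,0,0],[0,0,0]],[[0,0,-0.02],[0,0,0]],[[0,0,-0.07],[0,0,0]],[[0,0,-0.12],[0,0,0]],[[0,0,-0.135],[0,0,0]],[[0,0,-0.135],[0,0,0]]], "claw": 1, "squeeze": 40}}

```text
t: 12.38
tcp_pos: [0.5797, 0.2386, 0.1453]
orientation: [[1.0, -0.027, 0.002], [-0.027, -1.0, 0.001], [0.002, -0.001, -1.0]]
contact_force: [0.0, -0.2, -0.4]
width: 0.0329
finger_force: 41.0
```

Run:
```python
from h import *
s=arm.sense();print(s['t'],s['tcp_pos'],s['width'])
go([.4905,-.0911,.0125],-.2912)
im=arm.snapshot('top'); save('t2',im,(150,150,390,270),3.3)
```

```text
12.375 [0.57967398 0.23863161 0.14526511] 0.03293798672790082
shift [-0.0807  0.3321  0.1323] turn [-0.07 -0.12 15.16] rows>= 5.9
```

View pics/t2.png

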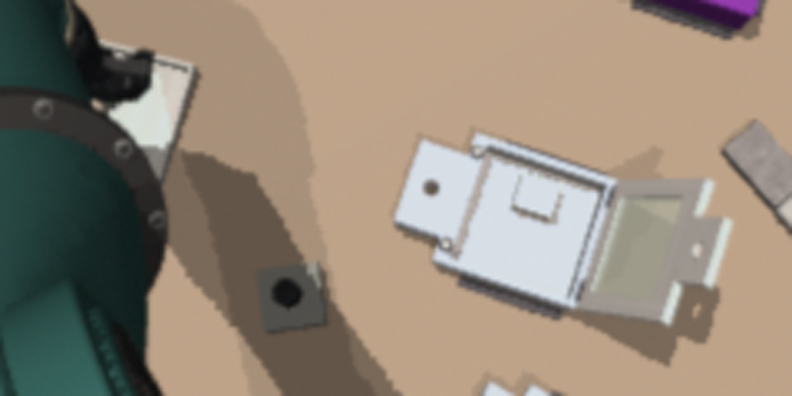

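Block A lies flat in the cavity, at crop (537,198), near the +x wall. The pin is upright in its stand at (287,293). Placing block B beside A next.

>>> {"api": "send_rows", "payload": {"rows": [[[-0.0805,0.332,-0.003],[0,0,15.2]],[[-0.0805,0.332,-0.003],[0,0,15.2]],[[-0.0805,0.332,-0.003],[0,0,15.2]],[[-0.0805,0.332,-0.003],[0,0,15.2]],[[-0.0805,0.332,-0.003],[0,0,15.2]],[[-0.0805,0.332,-0.003],[0,0,15.2]],[[-0.0805,0.332,0],[0,0,15.2]],[[-0.0805,0.332,0.03],[0,0,15.2]],[[-0.0805,0.332,0.07],[0,0,15.2]],[[-0.0805,0.332,0.1],[0,0,15.2]],[[-0.0805,0.332,0.12],[0,0,15.2]],[[-0.0805,0.332,0.131],[0,0,15.2]],[[-0.0805,0.332,0.131],[0,0,15.2]]]}}

```text
t: 14.05
tcp_pos: [0.4898, -0.0896, 0.0118]
orientation: [[0.958, -0.286, -0.002], [-0.286, -0.958, 0.001], [-0.002, -0.0, -1.0]]
contact_force: [1.0, 1.1, 0.1]
width: 0.0333
finger_force: 42.7
```

>>> {"api": "send_rows", "payload": {"rows": [[[0,0,0],[0,0,0]],[[0,0,0],[0,0,0]],[[0,0,-0.03],[0,0,0]],[[0,0,-0.08],[0,0,0]],[[0,0,-0.14],[0,0,0]],[[0,0,-0.19],[0,0,0]],[[0,0,-0.22],[0,0,0]],[[0,0,-0.22],[0,0,0]]], "claw": 0.42}}

```text
t: 15.05
tcp_pos: [0.4916, -0.0915, 0.2356]
orientation: [[0.958, -0.288, 0.006], [-0.288, -0.958, -0.001], [0.006, -0.001, -1.0]]
contact_force: [0.8, -0.1, -0.6]
width: 0.0498
finger_force: 0.0
```

Run:
```python
from h import *
s=arm.sense();print(s['t'],s['tcp_pos'],s['width'])
v=[.5149,-.0951,-.2912]
def C(X,Y,z): c,n=np.cos(v[2]),np.sin(v[2]); return [v[0]+c*X-n*Y,v[1]+n*X+c*Y,z]
im=arm.snapshot('wrist'); save('w2',im,None,1.4)
im=arm.snapshot('scene'); cv2.imwrite('pics/s2raw.png',im[:,:,::-1])
# lid angle from scene: outer-face hole pixel predictions for angles
for a in(1.8,1.85,1.9,1.95,2.0):
    for cam in('top','scene'):
        print(a,cam,proj(cam,C(0,-.060+.14*np.cos(a)-.004*np.sin(a),.04+.14*np.sin(a)-.004*np.cos(a)*-1*-1)))
print(C(0,-.16,.15)); go(C(0,-.17,.235)); go(C(0,-.17,.15))
```

```text
15.05 [ 0.49158535 -0.09146036  0.23561388] 0.04982946573179042
1.8 top [[353.13926605 221.22001638]]
1.8 scene [[256.00462806 136.24230554]]
1.85 top [[355.76184655 222.21015282]]
1.85 scene [[255.34789911 135.26896366]]
1.9 top [[358.30351052 223.20007937]]
1.9 scene [[254.71013528 134.42932192]]
1.95 top [[360.75567461 224.1862932 ]]
1.95 scene [[254.09289979 133.72402807]]
2.0 top [[363.11025098 225.16534371]]
2.0 scene [[253.49765023 133.15327875]]
[np.float64(0.46896369414497613), np.float64(-0.2483640068783069), 0.15]
shift [ 0.0257  0.1663 -0.0023] turn [0.01 0.01 0.  ] rows>= 2.7
shift [0.0257 0.1663 0.0827] turn [0.01 0.01 0.  ] rows>= 3.0
```

View pics/w2.png

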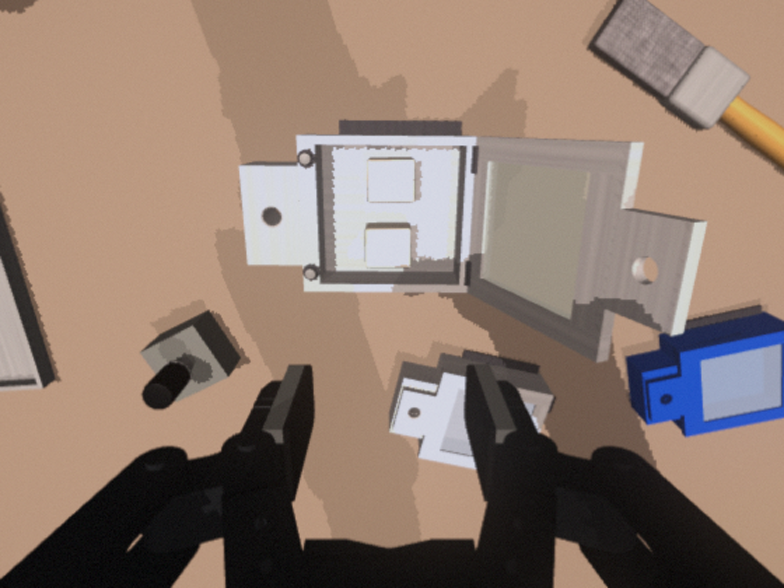

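Both blocks lie flat in the cavity at display (390,180) and (388,247). The lid is still open at about 1.95 rad, with its tongue hole at (645,268). Next I sweep closed fingers behind the lid.

>>> {"api": "send_rows", "payload": {"rows": [[[0.0257,0.1663,-0.005],[0,0,0]],[[0.0257,0.1663,-0.005],[0,0,0]],[[0.0257,0.1663,-0.005],[0,0,0]],[[0.0257,0.1663,0.0],[0,0,0]],[[0.0257,0.1663,0.04],[0,0,0]],[[0.0257,0.1663,0.07],[0,0,0]],[[0.0257,0.15,0.0725],[0,0,0]],[[0.0257,0.133,0.0725],[0,0,0]],[[0.0257,0.116,0.0725],[0,0,0]],[[0.0257,0.1,0.0725],[0,0,0]],[[0.0257,0.084,0.0725],[0,0,0]],[[0.0257,0.068,0.0725],[0,0,0]]], "claw": 1}}

```text
t: 16.65
tcp_pos: [0.4956, -0.1626, 0.1606]
orientation: [[0.958, -0.287, 0.001], [-0.287, -0.958, -0.0], [0.001, -0.0, -1.0]]
contact_force: [0.1, -1.2, -1.6]
width: 0.0004
finger_force: 0.4
```

>>> {"api": "send_rows", "payload": {"rows": [[[0,-0.014,0.003],[0,0,0]],[[0,-0.028,0.007],[0,0,0]],[[0,-0.042,0.01],[0,0,0]],[[0,-0.056,0.014],[0,0,0]],[[0,-0.07,0.018],[0,0,0]],[[0,-0.082,0.02],[0,0,0]],[[0,-0.082,0.02],[0,0,0]]]}}

```text
t: 17.52
tcp_pos: [0.519, -0.0837, 0.1401]
orientation: [[0.958, -0.285, 0.0], [-0.285, -0.958, 0.001], [-0.0, -0.001, -1.0]]
contact_force: [-0.2, 0.2, -0.4]
width: 0.0002
finger_force: 0.0
```

Run:
```python
from h import *
s=arm.sense();print(s['t'],s['tcp_pos'],s['contact_force'])
a=arm.snapshot('scene')[110:250,200:340]
b=arm.snapshot('wrist')
save('s3',np.hstack([cv2.resize(a,(390,390)),cv2.resize(b,(400,300))[:, :] if 0 else cv2.copyMakeBorder(cv2.resize(b,(400,300)),0,90,0,0,0)]))
```

```text
17.525 [ 0.51902634 -0.08368631  0.14013672] [-0.16296306  0.15130371 -0.42186429]
```

View pics/s3.png

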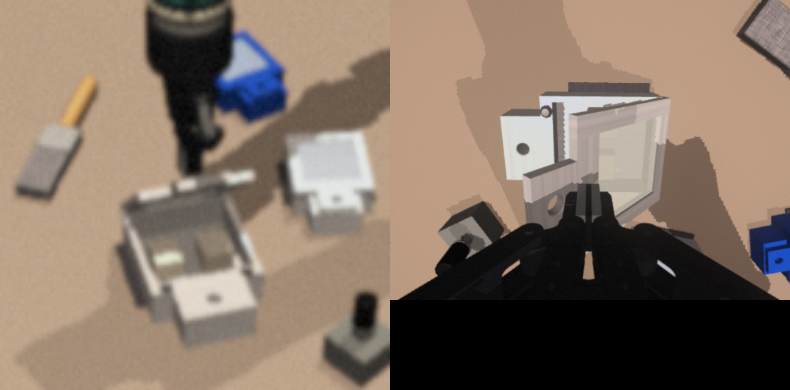

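The lid has swung past upright to about 1 rad over the case, with both blocks still inside (left panel, (165,257) and (213,250)). I push it a little further so that it sinks.

>>> {"api": "send_rows", "payload": {"rows": [[[0,-0.015,0.005],[0,0,0]],[[0,-0.03,0.01],[0,0,0]],[[0,-0.045,0.015],[0,0,0]],[[0,-0.055,0.02],[0,0,0]],[[0,-0.055,0.02],[0,0,0]],[[0,-0.055,-0.02],[0,0,0]],[[0,-0.055,-0.08],[0,0,0]],[[0,-0.055,-0.1],[0,0,0]]]}}

```text
t: 18.62
tcp_pos: [0.5362, -0.0333, 0.2439]
orientation: [[0.957, -0.289, 0.006], [-0.289, -0.957, -0.0], [0.006, -0.001, -1.0]]
contact_force: [-0.3, 0.1, -0.2]
width: -0.0002
finger_force: 0.0
```

Run:
```python
from h import *
s=arm.sense();print(s['t'],s['tcp_pos'])
g=onz('top',[[236.6,238.4]],.082);print(g)
h=g[0].copy(); 
# view pin from a place with camera 83mm ahead of TCP (heading toward +x): stand off behind
go([.448,.0915,.18],-.2912)
```

```text
18.625 [ 0.53624374 -0.03325763  0.24392454]
[[0.44640872 0.09035553 0.082     ]]
shift [-0.1209 -0.0939  0.0633] turn [-0.08 -0.34 -0.11] rows>= 2.7
```

>>> {"api": "send_rows", "payload": {"rows": [[[-0.121,-0.094,0.02],[0,0,0]],[[-0.121,-0.094,0.04],[0,0,0]],[[-0.121,-0.094,0.06],[0,0,0]],[[-0.121,-0.094,0.08],[0,0,0]],[[-0.121,-0.094,0.08],[0,0,0]],[[-0.121,-0.094,0.08],[0,0,0]],[[-0.121,-0.094,0.08],[0,0,0]]], "claw": 0.4}}

```text
t: 19.5
tcp_pos: [0.4466, 0.0919, 0.1612]
orientation: [[0.957, -0.289, 0.002], [-0.289, -0.957, 0.0], [0.002, -0.001, -1.0]]
contact_force: [-0.1, 0.5, -0.5]
width: 0.0513
finger_force: 0.0
```

Run:
```python
from h import *
s=arm.sense();print(s['t'],s['tcp_pos'],s['orientation'].round(3))
im=arm.snapshot('wrist'); save('w4',im,None,1.4)
for m in arm.masks_of('wrist','pin')[:3]: print(m['p'],m['rect'])
print(proj('wrist',[[.4464,.0904,.082],[.4464,.0904,.046],[.5379,-.0184,.040]]))
for m in arm.masks_of('wrist','lid_hole')[:2]: print(m['p'],m['rect'])
```

```text
19.5 [0.44662983 0.09186086 0.16116272] [[ 0.957 -0.289  0.002]
 [-0.289 -0.957  0.   ]
 [ 0.002 -0.001 -1.   ]]
0.79 [262.0, 186.8, 295.9, 230.7]
0.67 [349.4, 3.4, 559.2, 126.0]
[[281.35785006 215.24412905]
 [280.94484648 199.00628871]
 [396.11933512  29.29853381]]
0.64 [468.4, 199.6, 560.0, 308.5]
```

View pics/w4.png

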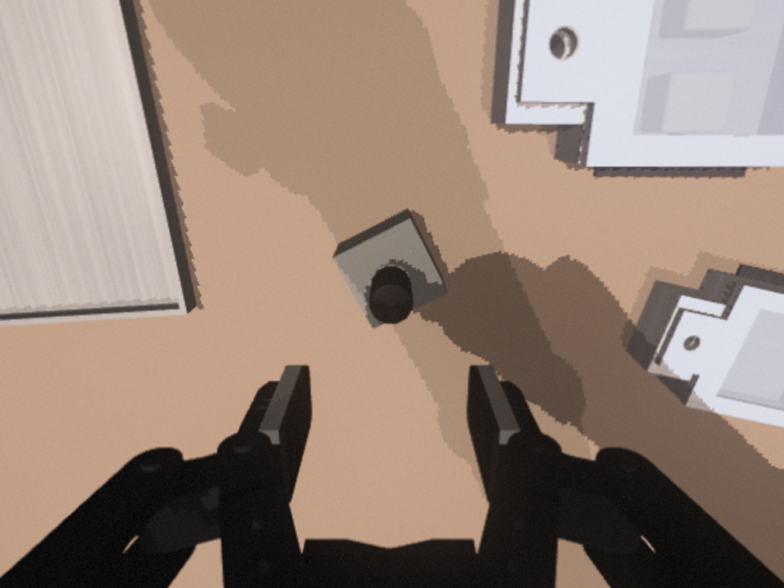

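The lid has sunk over the case, with both blocks visible through the window and its hole at display (563,42). The pin head top is centred at (391,302), within 2 px of the prediction. Going down to grip.

Run:
```python
from h import *
p=onz('wrist',[[279.5,215.5]],.082)[0];print(p, 'lidhole',onz('wrist',[[402.2,30.5]],.055),onz('wrist',[[402.2,30.5]],.051))
go([p[0],p[1],.049],-.2912)
```

```text
[0.44643766 0.09170265 0.082     ] lidhole [[ 0.53519492 -0.01686028  0.055     ]] [[ 0.53535477 -0.0182528   0.051     ]]
shift [0.0002 0.0003 0.1119] turn [-0.04 -0.07 -0.08] rows>= 1.8
```

>>> {"api": "send_rows", "payload": {"rows": [[[0,0,0.05],[0,0,0]],[[0,0,0.08],[0,0,0]],[[0,0,0.1],[0,0,0]],[[0,0,0.112],[0,0,0]],[[0,0,0.112],[0,0,0]]]}}

```text
t: 20.27
tcp_pos: [0.4455, 0.0922, 0.0479]
orientation: [[0.958, -0.288, -0.001], [-0.288, -0.958, -0.0], [-0.001, 0.001, -1.0]]
contact_force: [0.2, -0.1, 0.3]
width: 0.0511
finger_force: 0.0
```

>>> {"api": "send_rows", "payload": {"rows": [[[0,0,0],[0,0,0]],[[0,0,0],[0,0,0]],[[0,0,0],[0,0,0]],[[0,0,0],[0,0,0]],[[0,0,0],[0,0,0]],[[0,0,0],[0,0,0]],[[0,0,-0.01],[0,0,0]],[[0,0,-0.03],[0,0,0]],[[0,0,-0.055],[0,0,0]],[[0,0,-0.08],[0,0,0]],[[0,0,-0.08],[0,0,0]]], "claw": 1, "squeeze": 70}}

```text
t: 21.65
tcp_pos: [0.4466, 0.0925, 0.1301]
orientation: [[0.958, -0.288, 0.004], [-0.288, -0.958, 0.001], [0.003, -0.002, -1.0]]
contact_force: [-0.7, 0.1, -0.4]
width: 0.0202
finger_force: 68.4
```

Run:
```python
from h import *
s=arm.sense();print(s['t'],s['tcp_pos'],s['width'])
go([.5365,-.0180,.112],-.2912)
```

```text
21.65 [0.44663924 0.0925169  0.13006449] 0.02022720106031717
shift [0.1178 0.08   0.0183] turn [-0.13 -0.2  -0.05] rows>= 2.3
```

>>> {"api": "send_rows", "payload": {"rows": [[[0.055,0.08,0],[0,0,0]],[[0.055,0.08,0],[0,0,0]],[[0.055,0.08,0],[0,0,0]],[[0.055,0.08,0],[0,0,0]]]}}

```text
t: 22.15
tcp_pos: [0.4744, 0.0004, 0.1277]
orientation: [[0.958, -0.287, -0.002], [-0.287, -0.958, 0.0], [-0.002, 0.0, -1.0]]
contact_force: [-0.3, 1.7, -0.9]
width: 0.0203
finger_force: 68.6
```

Run:
```python
from h import *
s=arm.sense();print(s['t'],s['tcp_pos'],s['orientation'].round(4))
im=arm.snapshot('wrist')
q=proj('wrist',[[.537,-.018,.055]])[0];print(q)
x,y=(q-[75,55]).astype(int);x=max(x,0);y=max(y,0);print(x,y)
save('w5',im,(x,y,x+150,y+110),5)
np.save('w5.npy',im)
```

```text
22.15 [4.74426403e-01 3.55360319e-04 1.27691171e-01] [[ 9.578e-01 -2.873e-01 -1.600e-03]
 [-2.873e-01 -9.578e-01  4.000e-04]
 [-1.700e-03  1.000e-04 -1.000e+00]]
[279.71690895 116.99762582]
204 61
```

View pics/w5.png

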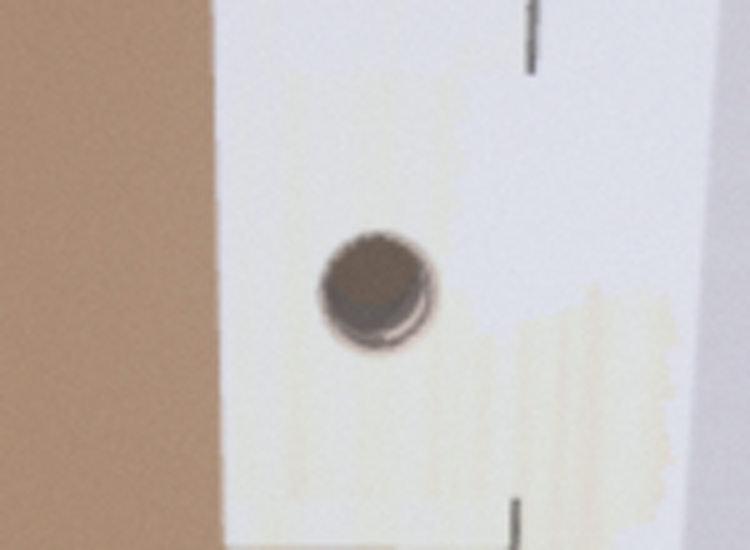

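The lid hole is centred at crop (378,291), which is wrist px (279.2,118.8), about 23 px across.

Run:
```python
from h import *
s=arm.sense();print(s['t'],s['tcp_pos'])
h=onz('wrist',[[279.2,118.8]],.0555)[0];print(h)
off=s['orientation']@np.array([.0010,0,0]); print(off)
go([h[0]-off[0],h[1]-off[1],.100],-.2912)
```

```text
22.2 [0.47441002 0.00095061 0.12778648]
[ 0.53612426 -0.0174161   0.0555    ]
[ 9.58208410e-04 -2.86066711e-04 -1.57467179e-06]
shift [ 0.0634 -0.0001  0.0277] turn [-0.01  0.09  0.06] rows>= 1.1
```

>>> {"api": "send_rows", "payload": {"rows": [[[0.0637,0,0.01],[0,0,0]],[[0.0637,0,0.028],[0,0,0]],[[0.0637,0,0.028],[0,0,0]],[[0.0637,0,0.028],[0,0,0]],[[0.0637,0,0.028],[0,0,0]]]}}

```text
t: 22.82
tcp_pos: [0.5354, -0.0178, 0.1007]
orientation: [[0.958, -0.286, -0.0], [-0.286, -0.958, 0.0], [-0.0, -0.0, -1.0]]
contact_force: [0.4, 1.1, -0.8]
width: 0.0203
finger_force: 68.5
```

Run:
```python
from h import *
s=arm.sense();print(s['t'],s['tcp_pos'],s['contact_force'].round(2),s['qd'].round(3))
im=arm.snapshot('wrist')
q=proj('wrist',[[.536,-.0175,.056],s['tcp_pos']-[0,0,.04]]);print(q)
x,y=(q[0]-[75,55]).astype(int)
save('w6',im,(x,y,x+150,y+110),5);print(x,y)
go([.5356,-.0173,.085],-.2912)
```

```text
22.825 [ 0.53543103 -0.01780797  0.10073894] [ 0.35  1.08 -0.79] [ 0.006 -0.003  0.004 -0.009  0.001  0.     0.   ]
[[278.36556115 236.29086101]
 [279.17880031 240.41538397]]
203 181
shift [-0.0003 -0.0006  0.0158] turn [-0.01 -0.01  0.02] rows>= 0.3
```

View pics/w6.png

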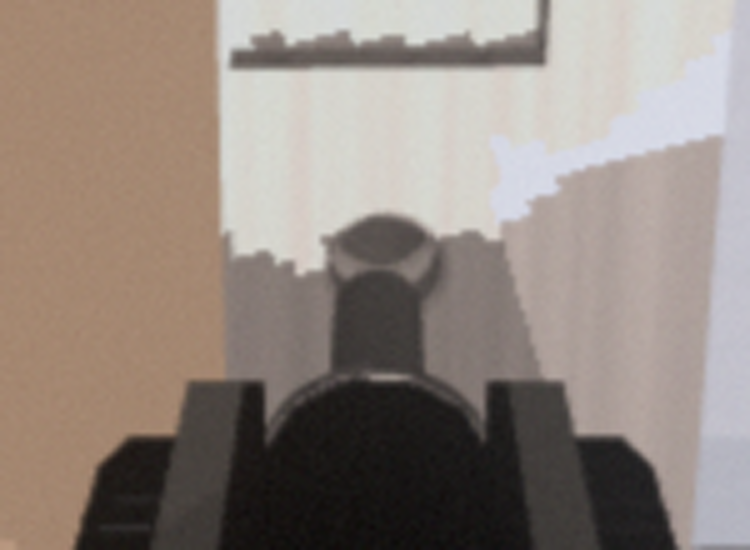

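The shank tip sits just over the lid hole: shank centreline at crop x≈378, hole about (384,263), tip end about (379,297). I compute the remaining offset.

Run:
```python
from h import *
s=arm.sense();p=s['tcp_pos'];R=s['orientation']
c=lambda u,v:[(u+.5)/5-.5+203,(v+.5)/5-.5+181]
for z in(.0535,.0555):
    for uv in((384,262),(384,266)):
        h=onz('wrist',[c(*uv)],z)[0]; print(z,uv,h.round(4),(R.T@(h-p)).round(4))
# silhouette check: tip disc radius r at p-.04 + dx
for r in(.003,.004,.005):
  for dx in(0,.001):
    q=proj('wrist',[p+R@np.array([r+dx,0,.04]),p+R@np.array([dx,0,.04])]);print(r,dx,((q-[203,181])*5+2).round(0).tolist())
```

```text
0.0535 (384, 262) [ 0.5368 -0.0184  0.0535] [0.0012 0.0001 0.0473]
0.0535 (384, 266) [ 0.5363 -0.0182  0.0535] [0.0006 0.0001 0.0473]
0.0555 (384, 262) [ 0.5376 -0.0186  0.0555] [0.002  0.0001 0.0453]
0.0555 (384, 266) [ 0.5371 -0.0185  0.0555] [0.0015 0.0001 0.0453]
0.003 0 [[384.0, 273.0], [384.0, 297.0]]
0.003 0.001 [[384.0, 265.0], [384.0, 289.0]]
0.004 0 [[384.0, 265.0], [384.0, 297.0]]
0.004 0.001 [[384.0, 256.0], [384.0, 289.0]]
0.005 0 [[384.0, 256.0], [384.0, 297.0]]
0.005 0.001 [[384.0, 248.0], [384.0, 289.0]]
```

>>> {"api": "send_rows", "payload": {"rows": [[[0.0015,0.0006,0],[0,0,0]],[[0.0015,0.0006,0.004],[0,0,0]],[[0.0015,0.0006,0.008],[0,0,0]],[[0.0015,0.0006,0.012],[0,0,0]],[[0.0015,0.0006,0.012],[0,0,0]]]}}

```text
t: 23.5
tcp_pos: [0.5371, -0.0195, 0.0878]
orientation: [[0.958, -0.288, -0.001], [-0.288, -0.958, -0.0], [-0.001, 0.0, -1.0]]
contact_force: [0.4, 0.0, -0.7]
width: 0.0202
finger_force: 68.5
```

>>> {"api": "send_rows", "payload": {"rows": [[[0,0,0.003],[0,0,0]],[[0,0,0.006],[0,0,0]],[[0,0,0.009],[0,0,0]],[[0,0,0.012],[0,0,0]],[[0,0,0.012],[0,0,0]]]}}

```text
t: 24.12
tcp_pos: [0.5373, -0.0194, 0.076]
orientation: [[0.958, -0.288, -0.001], [-0.288, -0.958, -0.0], [-0.001, 0.0, -1.0]]
contact_force: [0.3, -0.5, 0.2]
width: 0.0201
finger_force: 68.5
```

>>> {"api": "send_rows", "payload": {"rows": [[[0,0,0.004],[0,0,0]],[[0,0,0.008],[0,0,0]],[[0,0,0.012],[0,0,0]],[[0,0,0.016],[0,0,0]],[[0,0,0.016],[0,0,0]]]}}

```text
t: 24.75
tcp_pos: [0.5372, -0.0195, 0.0599]
orientation: [[0.958, -0.288, -0.001], [-0.288, -0.958, -0.0], [-0.001, 0.0, -1.0]]
contact_force: [-0.5, 0.0, -0.5]
width: 0.0206
finger_force: 68.5
```

>>> {"api": "send_rows", "payload": {"rows": [[[0,0,0.003],[0,0,0]],[[0,0,0.006],[0,0,0]],[[0,0,0.008],[0,0,0]],[[0,0,0.0095],[0,0,0]],[[0,0,0.0095],[0,0,0]],[[0,0,0.0095],[0,0,0]]]}}

```text
t: 25.5
tcp_pos: [0.5378, -0.019, 0.0512]
orientation: [[0.958, -0.287, 0.001], [-0.287, -0.958, 0.0], [0.001, -0.001, -1.0]]
contact_force: [-1.2, 0.9, 6.4]
width: 0.0204
finger_force: 69.2
```

>>> {"api": "send_rows", "payload": {"rows": [[[0,0,0.0005],[0,0,0]],[[0,0,0.001],[0,0,0]],[[0,0,0.001],[0,0,0]],[[0,0,0.001],[0,0,0]]]}}

```text
t: 26.0
tcp_pos: [0.5378, -0.019, 0.051]
orientation: [[0.958, -0.287, 0.001], [-0.287, -0.958, 0.0], [0.001, -0.0, -1.0]]
contact_force: [-1.7, 1.4, 13.2]
width: 0.0204
finger_force: 69.5
```

>>> {"api": "send_rows", "payload": {"rows": [[[0,0,0.0005],[0,0,0]],[[0,0,0.001],[0,0,0]],[[0,0,0.001],[0,0,0]],[[0,0,0.001],[0,0,0]],[[0,0,0.001],[0,0,0]],[[0,0,0.001],[0,0,0]]]}}

```text
t: 26.75
tcp_pos: [0.5379, -0.0189, 0.0507]
orientation: [[0.958, -0.287, 0.001], [-0.287, -0.958, 0.0], [0.001, -0.0, -1.0]]
contact_force: [-4.2, 2.7, 19.5]
width: 0.0206
finger_force: 70.3
```

Run:
```python
from h import *
s=arm.sense();print(s['t'],s['tcp_pos'],s['contact_force'].round(1),s['qd'].round(4),s['finger_force'])
```

```text
26.75 [ 0.53788839 -0.01894557  0.05073291] [-4.2  2.7 19.5] [ 0.0005  0.0016 -0.      0.0009  0.0002 -0.0022 -0.0004] 70.30233263969421
```

```bash
python3 -c "
from rig import arm
print(arm.hand_in())"
```

```text
the job is handed in; nothing more can be done
None
```

I handed the job in at 26.75 s: both blocks are in the case, the lid is over, and the pin is pushed to a hard stop at the expected home height, pressed down with about 20 N. I had no picture views left at the end, so the lid being fully shut is judged from force and height only.

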